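# Bring a ball dish round to the chute

### The job

Lift the dished plate, which has a bail handle with a wooden grip, straight up off the bench, then turn it about a quarter turn in the air so that its pouring lip points along the wooden ball chute, and bring the tip of the lip into the open high end of the chute, between the cheeks and just clear of the floor and cheeks, ready for pouring. Keep the plate level and the loose steel ball in its middle the whole time, and leave the tin, the tape measure and the hand plane where they are. Finish holding the plate there, still and level in the gripper and carried by nothing else: do not pour, put down or let go.

Things in the scene. Friction and masses are not known exactly. Their poses are not given: they have to be found in the camera images.
- dish: round aluminium plate, 123 mm wide, a shallow 8 degree cone, 0.3 kg, on a flat 80 mm foot. Origin: centre of underside; x points out along the pouring lip, a tongue 28 mm wide ending 100 mm from the middle, from 11.5 to 20.5 mm (side walls) above the origin. Bail handle over the middle: steel uprights at y = +-60 mm, strap on top 93.5 mm above the origin
- dish_grip (a point): centre of the wooden grip under the strap of the bail handle, 80 mm above the plate's underside, right over the plate's middle: 16 mm thick along the plate's x (take it across this), 64 mm long along its y, 21 mm high; free space of 40 mm below it to the ball
- dish_middle (a point): lowest point of the dished surface, at the plate's middle, 6 mm above the underside; the ball rests here
- lip_tip (a point): middle of the lip's outer end: 100 mm along the plate's x axis, 13 mm above the underside (half-way through the 3 mm tongue)
- ball_center (a point): centre of the loose steel ball, 22 mm diameter, 44 g, which lies in the middle of the dish
- chute: fixed wooden ball chute on a base board: trough 60 mm wide (48 mm inside), 200 mm long, cheeks 24 mm above its floor. Origin on the bench below the mouth (the open high end); x points along the chute from mouth to low end; z up. The floor is 95 mm above the bench at the mouth and falls 37 mm over the 200 mm
- chute_mouth (a point): middle of the chute floor's edge at the mouth, 95 mm above the bench, with the chute's axes. Goal pose of lip_tip here: about x = +22 mm, y = 0, z = +8 mm, with the plate's x along the chute's x (the plate's rim meets the chute at x = 38 mm)
- screw_tin_mid (a point): centre of the loose metal tin, 74 mm diameter, 45 mm high, standing under the low end of the chute; bystander
- tape_measure_mid (a point): centre of the loose tape measure, 38x85x66 mm, lying on the bench beyond the work; bystander
- bench_plane_mid (a point): centre of the loose hand plane, 52x174x54 mm, on the bench edge near the robot; bystander

How it is judged (in metres and radians):
On the way:
1. the plate is lifted clear of the bench in the gripper before it is turned into line with the chute, ball in its middle (height (world z) of dish above 0.04 m and contact force between the fingers and dish above 1 N and horizontal distance between ball_center and dish_middle below 0.015 m and angle between the x axis of dish and the x axis of chute, either way round above 0.5 rad), for 0.2 s.
At the end, for the whole second after the job is handed in: Gripper alone holds the plate, still, level within 0.07 rad, under 0.3 N on the chute; lip tip 5-40 mm inside the mouth, within 12 mm of its middle line, -6 to 22 mm above the mouth floor edge, lip pointing down the chute within 0.2 rad; ball within 10 mm of the plate middle (x of lip_tip in the frame of chute_mouth between 0.005 and 0.04 m and y of lip_tip in the frame of chute_mouth between -0.012 and 0.012 m and z of lip_tip in the frame of chute_mouth between -0.006 and 0.022 m and x of dish in the frame of chute_mouth below -0.05 m and angle between the x axis of dish and the x axis of chute, either way round below 0.2 rad and angle between dish's own z axis and vertical below 0.07 rad and horizontal distance between ball_center and dish_middle below 0.01 m and z of ball_center in the frame of dish between 0.012 and 0.025 m and linear speed of dish below 0.03 m/s and contact force between the fingers and dish above 1 N and contact force between dish and chute below 0.3 N); the arm keeps its last pose, push and grip.
It fails at once if the ball leaves the middle of the plate (more than 20 mm off) (horizontal distance between ball_center and dish_middle above 0.02 m).
It fails at once if the plate is tilted by more than 0.2 rad (angle between dish's own z axis and vertical above 0.2 rad).
It fails at once if the tin is displaced by more than 20 mm (distance of screw_tin_mid from where it was at the start of the episode above 0.02 m).
It fails at once if the tape measure is displaced by more than 20 mm (distance of tape_measure_mid from where it was at the start of the episode above 0.02 m).
It fails at once if the hand plane is displaced by more than 20 mm (distance of bench_plane_mid from where it was at the start of the episode above 0.02 m).
It also fails if it takes over 56 s, if anything falls off the work surface, if the arm or the gripper's body presses on something with over 40 N, if the wrist force passes 120 N, or if a joint passes its speed limit or range.

### The arm

A 6-joint arm with a two-finger parallel gripper is mounted at the origin on a cart in front of the work surface, level with it; the furniture and walls round the work are solid. World frame = base frame: x ahead of the robot, y to its left, z up, the work surface at z = 0. Lengths are in mm, angles in degrees, forces in N, time in s.
With the tool pointing down it reaches from about 300 to 775 mm from the base axis. Payload 14.6 kg.
Tool frame: the origin (TCP) lies at the very end of the fingers, on their centre line; the grasp point (between the pads) lies 19 mm behind it; z points along the fingers, y is the line along which they close (so a half turn about z gives the same grasp; the last joint's range is limited). The gripper opens to 85 mm and grips with 20 to 120 N. Pads are 22 mm wide; open, the fingers measure 114 mm over their backs; the gripper's body (76 mm by 85 mm) begins 54 mm behind the grasp point. The pads swing forward as they close: fully open they stand 13 mm farther back than shut.
Start: joints at [-76.524, 17.183, 87.147, -0, 75.671, -3.816], TCP at [163.475, -525.134, 231.281] pointing down, gripper open.
Joint ranges: [-173.82, 173.82], [-45.26, 126.66], [13.44, 144.39], [-59.66, 239.66], [0, 175.72], [-146.38, 146.38]. Speed limits (degrees/s): [127.2, 127.2, 147.25, 180, 180, 180].

### API

Orientations are given as a 3x3 rotation matrix whose columns are the frame's x, y, z axes.
In Python, from station import ctrl gives the robot as it stands. The module is installed in compiled form; this text tells all that it offers.
- The arm moves only by the shell command python3 -m inch 'ROWS' [FORCE]. ROWS is JSON, a list of rows, each an object of numbers: "hand": the opening, from -1 (shut) to 1 (fully open); "tx", "ty", "tz": the shift along the world's x, y, z in cm; "rx", "ry", "rz": the turn, a rotation vector about the world's x, y, z in rad. In form: [{"hand": .., "tx": .., "ty": .., "tz": .., "rx": .., "ry": .., "rz": ..}, ...]. A call has exactly 10 rows; each row shifts and turns the commanded pose from where the row before left it; what a row does not reach is not made up. A row lasts 1/10 s, in which the tool goes at most 50 mm and 8.59 degrees, less where a joint would pass 70% of its speed; a pose out of reach is approached as far as the arm can. A call is refused whole if a number of a shift passes 5 or a number of a turn 0.15, either way. A call with a gripper value outside its range is refused whole. The fingers move at their own pace and stop on an object; FORCE is the grip in N (left out, the last holds). Time passes only in rows, so rows that do not move let the fingers close, or fill a call up. It gives the time, the measured TCP pose, the force, the opening and the grip force at its end, in the units of the state.
- ctrl.observe(): the state, without advancing time (a new reading comes with each control period).
- ctrl.grab_frame(name): name is "scene" or "top" or "wrist"; returns a dict with "img" (420x560x3 uint8, red, green, blue), "intrinsics" (3x3 intrinsics, pixels), "dist" ([k1, k2, p1, p2, k3] as OpenCV has them; the pictures are not rectified), "camera_from_world" (4x4, takes a point from world to camera coordinates). Camera axes: x right, y up, looking along -z (the intrinsics and any distortion apply to the point x, -y, -z); pixel columns grow to the right and rows downward; lengths in mm; the calibration is good to about 2 mm. A picture is of the moment at which its call begins. There is no depth.
- ctrl.finish_job(): hands the job in; it is judged then, once.
The state is a dict: "clock": time; "q": joint angles; "dq": joint speeds; "effort": joint torques, N m; "position": TCP position; "tool_rot": TCP orientation; "force": force on the tool from outside, world axes, zero at the start; "ft_torque": the same for the moment, N m; "finger_gap": finger opening in mm; "grip_force": force on a finger pad.
Only numpy, scipy, OpenCV 4.12 (cv2) and the standard library are available. Lean on these libraries where they do the work, as an engineer would, in place of code of your own. Each camera call takes 0.05 s, during which the arm holds its last target. There are 200 camera calls.

## Working session

There is one attempt and no reset: what is moved stays moved. The work goes in short steps, Python scripts to look and compute and a shell command to move; the robot and the scene stay as the last step left them, time stands still between calls to the robot, and variables do not carry over. Pictures are saved under pics/ and viewed, at most 10 in all, crops included, and the job is handed in when it is done.

```bash
mkdir -p pics
cat > h.py <<'E'
import numpy as np, cv2, pickle
from station import ctrl
def grab(n, out):
    f=ctrl.grab_frame(n); cv2.imwrite(f'pics/{out}.png', f['img'][:,:,::-1].copy()); pickle.dump(f,open(f'pics/{out}.pkl','wb')); return f
def load(o): return pickle.load(open(f'pics/{o}.pkl','rb'))
def ray(f,uv):
    K=np.array(f['intrinsics'],float);d=np.array(f['dist'],float)
    p=cv2.undistortPoints(np.array([[uv]],float),K,d)[0,0]
    T=np.array(f['camera_from_world']);R=T[:3,:3];c=-R.T@T[:3,3]
    return c,R.T@np.array([p[0],-p[1],-1])
def onz(f,uv,z):
    c,d=ray(f,uv);return c+d*(z-c[2])/d[2]
def tri(obs):
    A=np.zeros((3,3));b=np.zeros(3)
    for f,uv in obs:
        c,d=ray(f,uv);d/=np.linalg.norm(d);P=np.eye(3)-np.outer(d,d);A+=P;b+=P@c
    return np.linalg.solve(A,b)
def proj(f,P):
    T=np.array(f['camera_from_world']);P=np.atleast_2d(P)
    q=P@T[:3,:3].T+T[:3,3];q=q*[1,-1,-1]
    return cv2.projectPoints(q,np.zeros(3),np.zeros(3),np.array(f['intrinsics'],float),np.array(f['dist'],float))[0][:,0]
E
python3 - <<'E'
from h import *
a=grab('scene','s0');b=grab('top','t0')
for f in (a,b):
    T=np.array(f['camera_from_world']);print((-T[:3,:3].T@T[:3,3]).round(),(-T[2,:3]).round(2))
print(ctrl.observe())
E
```

```text
[253. 530. 729.] [ 0.37 -0.52 -0.77]
[415.  58. 970.] [ 0.17  0.03 -0.99]
{'clock': 0.1, 'q': array([-7.65248297e+01,  1.72111910e+01,  8.71760583e+01,  6.24755375e-04,
        7.56700883e+01, -3.81548456e+00]), 'dq': array([-0.01055736, -0.12226568, -0.0075912 , -0.00694905, -0.0017889 ,
       -0.01482104]), 'effort': array([-3.38729569e-04, -5.44377780e+01, -3.62371516e+01, -8.40760549e-05,
        3.02149776e-03,  1.16149362e-06]), 'position': array([ 163.42645276, -524.94559469,  230.79511844]), 'tool_rot': array([[ 9.54810102e-01,  2.97216452e-01, -2.22920141e-04],
       [ 2.97216526e-01, -9.54809607e-01,  9.75642819e-04],
       [ 7.71308047e-05, -9.97809169e-04, -9.99999499e-01]]), 'force': array([-0.4384226 ,  0.5595972 , -0.00793927]), 'ft_torque': array([-0.01805543,  0.0245531 , -0.00110788]), 'grip_force': 0.0, 'finger_gap': 85.68096967641178}
```

View pics/s0.png

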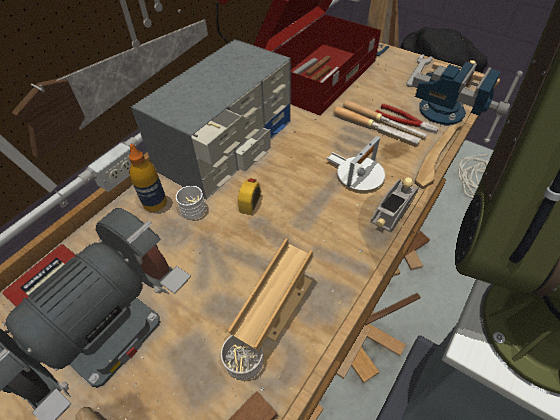

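View pics/t0.png

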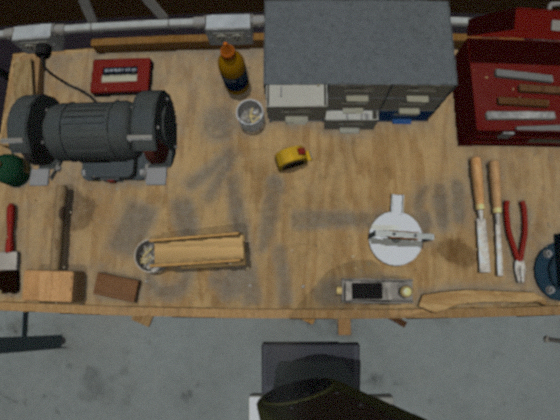

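Scene and top views: the dish is near (397,238) in top with its lip pointing up at (397,197). The chute mouth is at about (244,250) and its low end at about (152,253), over the tin. The plane is at (375,290) and the tape at (292,158). I'll enlarge the dish and chute next.

Run:
```python
import cv2,numpy as np
a=cv2.imread('pics/t0.png');b=cv2.imread('pics/s0.png')
def c(i,x,y,w,h,s):
    return cv2.resize(i[y:y+h,x:x+w],None,fx=s,fy=s,interpolation=cv2.INTER_CUBIC)
cv2.imwrite('pics/c1.png',np.vstack([c(a,355,185,133,100,3) if 0 else c(a,350,185,160,100,5)[:300*2-100*0,:][:500]]))
# 2x2: top dish, top chute, scene dish, scene chute (each 400x300)
m=np.vstack([np.hstack([c(a,350,190,100,75,4),c(a,165,215,100,75,4)]),np.hstack([c(b,315,125,100,75,4),c(b,220,235,100,75,4)])])
cv2.imwrite('pics/c1.png',m)
```

```text
(no output)
```

View pics/c1.png

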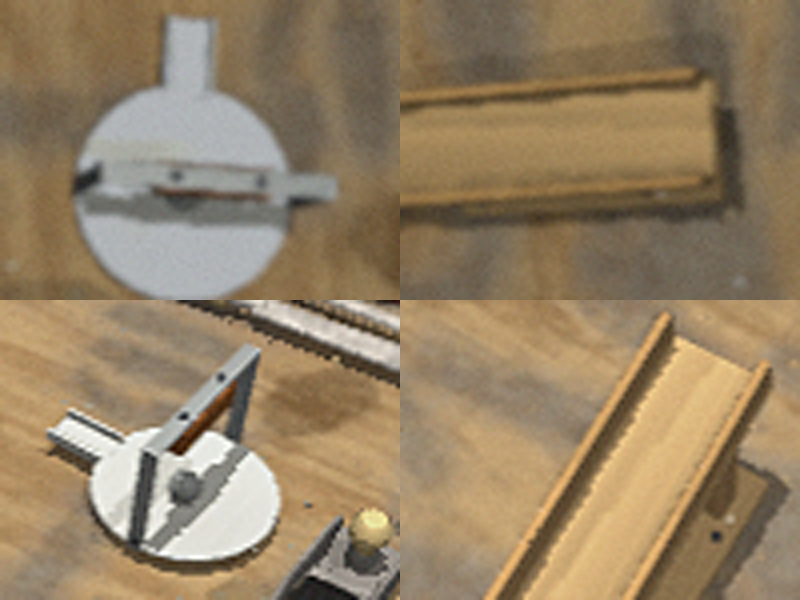

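Enlarged: the strap screws are at top (394,234) and (415.5,235.5), scene (360.8,153.8) and (370.3,144.5). The lip corners are at top (392,194.3) and (404,194.5). The chute floor edge corners are at top (243,235.5) and (244,260), scene (289,244.3) and (308,253.3).

Run:
```python
from h import *
t=load('t0');s=load('s0')
def T(x,y):return (350+x/4,190+y/4) if x<400 else None
def TC(x,y):return (165+(x-400)/4,215+y/4)
def S(x,y):return (315+x/4,125+(y-300)/4)
def SC(x,y):return (220+(x-400)/4,235+(y-300)/4)
for n,a,b in [('screwL',T(176,176),S(183,415)),('screwR',T(262,182),S(221,378)),('mouthU',TC(712,82),SC(676,337)),('mouthD',TC(716,180),SC(752,373))]:
    print(n,tri([(t,a),(s,b)]).round(1))
print('screws z93.5',onz(t,T(176,176),93.5).round(1),onz(t,T(262,182),93.5).round(1),onz(s,S(183,415),93.5).round(1),onz(s,S(221,378),93.5).round(1))
print('lip',onz(t,T(168,17),20.5).round(1),onz(t,T(216,18),20.5).round(1),'circ',onz(t,T(183,194),14).round(1))
print('lip scene',onz(s,S(48,435),20.5).round(1))
for z,p in [(95,TC(712,82)),(95,TC(716,180))]:print('mouth t',onz(t,p,z).round(1))
for z,p in [(95,SC(676,337)),(95,SC(752,373))]:print('mouth s',onz(s,p,z).round(1))
# cheek lines direction
print('chk top upper', onz(t,TC(698,74),119).round(1), 'x400 unknown z',[onz(t,TC(400,y),z).round(1) for y,z in((100,105),(205,105))], onz(t,TC(700,182),119).round(1))
```

```text
screwL [ 500.7 -149.1   92.7]
screwR [ 497.5 -194.5   90.9]
mouthU [498.  164.7  89.2]
mouthD [450.4 162.7  93.3]
screws z93.5 [ 499.5 -149.3   93.5] [ 496.2 -194.1   93.5] [ 501.4 -147.8   93.5] [ 497.5 -191.1   93.5]
lip [ 597.2 -165.5   20.5] [ 596.6 -193.1   20.5] circ [ 496.9 -171.6   14. ]
lip scene [ 595.4 -158.2   20.5]
mouth t [496.4 163.5  95. ]
mouth t [445.8 160.6  95. ]
mouth s [496.9 168.4  95. ]
mouth s [454.6 165.3  95. ]
chk top upper [498.2 167.8 119. ] x400 unknown z [array([485.4, 325.1, 105. ]), array([431.4, 322.7, 105. ])] [443.9 165.8 119. ]
```

```bash
R='' ; python3 -m inch '[{"hand":1,"tx":1.0,"ty":1.0,"tz":0,"rx":0,"ry":0,"rz":0.05},{"hand":1,"tx":1.7,"ty":1.8,"tz":0,"rx":0,"ry":0,"rz":0.06},{"hand":1,"tx":1.7,"ty":1.8,"tz":0,"rx":0,"ry":0,"rz":0.06},{"hand":1,"tx":1.7,"ty":1.8,"tz":0,"rx":0,"ry":0,"rz":0.06},{"hand":1,"tx":1.7,"ty":1.8,"tz":0,"rx":0,"ry":0,"rz":0.06},{"hand":1,"tx":1.7,"ty":1.8,"tz":0,"rx":0,"ry":0,"rz":0.06},{"hand":1,"tx":1.7,"ty":1.8,"tz":0,"rx":0,"ry":0,"rz":0.06},{"hand":1,"tx":1.7,"ty":1.8,"tz":0,"rx":0,"ry":0,"rz":0.06},{"hand":1,"tx":1.7,"ty":1.8,"tz":0,"rx":0,"ry":0,"rz":0.06},{"hand":1,"tx":1.7,"ty":1.8,"tz":0,"rx":0,"ry":0,"rz":0.06}]'
python3 -m inch '[{"hand":1,"tx":1.7,"ty":1.8,"tz":0,"rx":0,"ry":0,"rz":0.06},{"hand":1,"tx":1.7,"ty":1.8,"tz":0,"rx":0,"ry":0,"rz":0.06},{"hand":1,"tx":1.7,"ty":1.8,"tz":0,"rx":0,"ry":0,"rz":0.06},{"hand":1,"tx":1.7,"ty":1.8,"tz":0,"rx":0,"ry":0,"rz":0.06},{"hand":1,"tx":1.7,"ty":1.8,"tz":0,"rx":0,"ry":0,"rz":0.06},{"hand":1,"tx":1.7,"ty":1.8,"tz":0,"rx":0,"ry":0,"rz":0.06},{"hand":1,"tx":1.7,"ty":1.8,"tz":0,"rx":0,"ry":0,"rz":0.06},{"hand":1,"tx":1.7,"ty":1.8,"tz":0,"rx":0,"ry":0,"rz":0.06},{"hand":1,"tx":1.0,"ty":1.0,"tz":0,"rx":0,"ry":0,"rz":0.06},{"hand":1,"tx":0,"ty":0,"tz":0,"rx":0,"ry":0,"rz":0}]'
```

```text
clock: 1.1
position: [327.3, -351.5, 231.2]
tool_rot: [[0.624, 0.782, 0.0], [0.782, -0.624, 0.0], [0.0, -0.0, -1.0]]
force: [-0.1, -0.5, -0.2]
finger_gap: 85.5
grip_force: 0.0
clock: 2.1
position: [473.1, -197.2, 231.0]
tool_rot: [[0.133, 0.991, -0.0], [0.991, -0.133, 0.0], [0.0, -0.0, -1.0]]
force: [0.9, 0.0, 0.1]
finger_gap: 85.2
grip_force: 0.0
```

```bash
python3 -m inch '[{"hand":1,"tx":0.5,"ty":0.5,"tz":-0.5,"rx":0,"ry":0,"rz":0.02},{"hand":1,"tx":0.5,"ty":0.5,"tz":-0.5,"rx":0,"ry":0,"rz":0.02},{"hand":1,"tx":0.5,"ty":0.5,"tz":-0.5,"rx":0,"ry":0,"rz":0.013},{"hand":1,"tx":0.5,"ty":0.6,"tz":-0.5,"rx":0,"ry":0,"rz":0},{"hand":1,"tx":0.5,"ty":0.5,"tz":-0.5,"rx":0,"ry":0,"rz":0},{"hand":1,"tx":0,"ty":0,"tz":-0.5,"rx":0,"ry":0,"rz":0},{"hand":1,"tx":0,"ty":0,"tz":-0.5,"rx":0,"ry":0,"rz":0},{"hand":1,"tx":0,"ty":0,"tz":-0.5,"rx":0,"ry":0,"rz":0},{"hand":1,"tx":0,"ty":0,"tz":0,"rx":0,"ry":0,"rz":0},{"hand":1,"tx":0,"ty":0,"tz":0,"rx":0,"ry":0,"rz":0}]'
python3 - <<'E'
from h import *
grab('wrist','w1')
E
```

```text
clock: 3.1
position: [497.4, -173.3, 191.3]
tool_rot: [[0.086, 0.996, 0.0], [0.996, -0.086, 0.0], [0.0, 0.0, -1.0]]
force: [0.3, -0.4, -0.8]
finger_gap: 85.5
grip_force: 0.0
```

View pics/w1.png

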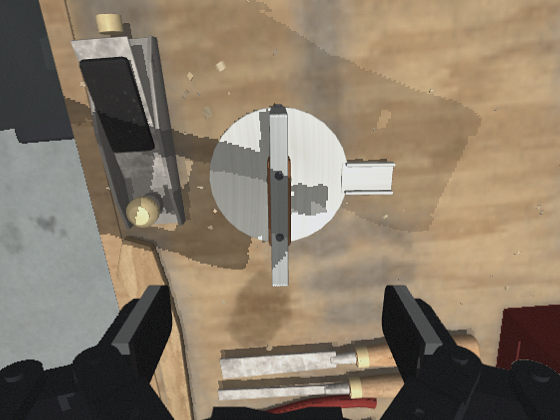

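The wrist view shows the screws at (279,175) and (279.5,237.5), the lip end at (394,164)–(393,193), and the plate centre at (279,174).

Run:
```python
from h import *
w=load('w1')
for p,z in [((279,175),93.5),((279.5,237.5),93.5),((394,164),20.5),((393,193),20.5),((278.5,174),14),((279,108),93.5),((280,286),93.5)]:print(onz(w,p,z).round(1))
```

```text
[ 501.4 -147.5   93.5]
[ 498.  -192.2   93.5]
[ 599.1 -163.9   20.5]
[ 598.6 -189.7   20.5]
[ 500.  -165.7   14. ]
[ 504.9 -104.9   93.5]
[ 495.1 -230.7   93.5]
```

```bash
python3 -m inch '[{"hand":1,"tx":0.2,"ty":0.35,"tz":0,"rx":0,"ry":0,"rz":0.01},{"hand":1,"tx":0,"ty":0,"tz":-1.5,"rx":0,"ry":0,"rz":0},{"hand":1,"tx":0,"ty":0,"tz":-1.5,"rx":0,"ry":0,"rz":0},{"hand":1,"tx":0,"ty":0,"tz":-1.5,"rx":0,"ry":0,"rz":0},{"hand":1,"tx":0,"ty":0,"tz":-1.5,"rx":0,"ry":0,"rz":0},{"hand":1,"tx":0,"ty":0,"tz":-1.5,"rx":0,"ry":0,"rz":0},{"hand":1,"tx":0,"ty":0,"tz":-1.5,"rx":0,"ry":0,"rz":0},{"hand":1,"tx":0,"ty":0,"tz":-1.5,"rx":0,"ry":0,"rz":0},{"hand":1,"tx":0,"ty":0,"tz":-1.5,"rx":0,"ry":0,"rz":0},{"hand":1,"tx":0,"ty":0,"tz":-1.0,"rx":0,"ry":0,"rz":0}]' 40
python3 - <<'E'
from h import *
print(ctrl.observe()['position'],ctrl.observe()['force'])
E
```

```text
clock: 4.15
position: [499.4, -169.4, 60.5]
tool_rot: [[0.075, 0.997, -0.0], [0.997, -0.075, 0.0], [0.0, -0.001, -1.0]]
force: [-0.1, 0.3, -0.1]
finger_gap: 85.4
grip_force: 0.0
[ 499.41209113 -169.40226552   60.4962536 ] [-0.12453798  0.28676956 -0.06304971]
```

```bash
python3 -m inch '[{"hand":0.8},{"hand":0.6},{"hand":0.4},{"hand":0.2},{"hand":0.0},{"hand":-0.2},{"hand":-0.3},{"hand":-0.4},{"hand":-0.45},{"hand":-0.45}]' 40
python3 -m inch '[{"hand":-0.48},{"hand":-0.5},{"hand":-0.52},{"hand":-0.54},{"hand":-0.56},{"hand":-0.58},{"hand":-0.6},{"hand":-0.62},{"hand":-0.64},{"hand":-0.66}]' 40
```

```text
validation failed for argument at $[0]...
validation failed for argument at $[0]...
```

```bash
python3 -m inch '[{"hand":0.8,"tx":0,"ty":0,"tz":0,"rx":0,"ry":0,"rz":0},{"hand":0.6,"tx":0,"ty":0,"tz":0,"rx":0,"ry":0,"rz":0},{"hand":0.4,"tx":0,"ty":0,"tz":0,"rx":0,"ry":0,"rz":0},{"hand":0.2,"tx":0,"ty":0,"tz":0,"rx":0,"ry":0,"rz":0},{"hand":0,"tx":0,"ty":0,"tz":0,"rx":0,"ry":0,"rz":0},{"hand":-0.2,"tx":0,"ty":0,"tz":0,"rx":0,"ry":0,"rz":0},{"hand":-0.3,"tx":0,"ty":0,"tz":0,"rx":0,"ry":0,"rz":0},{"hand":-0.4,"tx":0,"ty":0,"tz":0,"rx":0,"ry":0,"rz":0},{"hand":-0.45,"tx":0,"ty":0,"tz":0,"rx":0,"ry":0,"rz":0},{"hand":-0.45,"tx":0,"ty":0,"tz":0,"rx":0,"ry":0,"rz":0}]' 40
python3 -m inch '[{"hand":-0.48,"tx":0,"ty":0,"tz":0,"rx":0,"ry":0,"rz":0},{"hand":-0.5,"tx":0,"ty":0,"tz":0,"rx":0,"ry":0,"rz":0},{"hand":-0.52,"tx":0,"ty":0,"tz":0,"rx":0,"ry":0,"rz":0},{"hand":-0.54,"tx":0,"ty":0,"tz":0,"rx":0,"ry":0,"rz":0},{"hand":-0.56,"tx":0,"ty":0,"tz":0,"rx":0,"ry":0,"rz":0},{"hand":-0.58,"tx":0,"ty":0,"tz":0,"rx":0,"ry":0,"rz":0},{"hand":-0.6,"tx":0,"ty":0,"tz":0,"rx":0,"ry":0,"rz":0},{"hand":-0.62,"tx":0,"ty":0,"tz":0,"rx":0,"ry":0,"rz":0},{"hand":-0.64,"tx":0,"ty":0,"tz":0,"rx":0,"ry":0,"rz":0},{"hand":-0.66,"tx":0,"ty":0,"tz":0,"rx":0,"ry":0,"rz":0}]' 40
```

```text
clock: 5.15
position: [499.4, -169.6, 61.3]
tool_rot: [[0.076, 0.997, -0.0], [0.997, -0.076, 0.0], [0.0, -0.0, -1.0]]
force: [-0.1, -0.2, 0.3]
finger_gap: 23.4
grip_force: 0.0
clock: 6.15
position: [499.4, -169.6, 61.4]
tool_rot: [[0.076, 0.997, -0.0], [0.997, -0.076, -0.0], [-0.0, -0.0, -1.0]]
force: [-0.9, 0.7, 1.8]
finger_gap: 15.4
grip_force: 39.2
```

```bash
python3 -m inch '[{"hand":-0.8,"tx":0,"ty":0,"tz":0,"rx":0,"ry":0,"rz":0},{"hand":-1,"tx":0,"ty":0,"tz":0,"rx":0,"ry":0,"rz":0},{"hand":-1,"tx":0,"ty":0,"tz":0,"rx":0,"ry":0,"rz":0},{"hand":-1,"tx":0,"ty":0,"tz":0.1,"rx":0,"ry":0,"rz":0},{"hand":-1,"tx":0,"ty":0,"tz":0.2,"rx":0,"ry":0,"rz":0},{"hand":-1,"tx":0,"ty":0,"tz":0.4,"rx":0,"ry":0,"rz":0},{"hand":-1,"tx":0,"ty":0,"tz":0.5,"rx":0,"ry":0,"rz":0},{"hand":-1,"tx":0,"ty":0,"tz":0.5,"rx":0,"ry":0,"rz":0},{"hand":-1,"tx":0,"ty":0,"tz":0.2,"rx":0,"ry":0,"rz":0},{"hand":-1,"tx":0,"ty":0,"tz":0.1,"rx":0,"ry":0,"rz":0}]' 60
python3 - <<'E'
from h import *
grab('scene','s2');i=cv2.imread('pics/s2.png')[120:210,310:430];cv2.imwrite('pics/c2.png',cv2.resize(i,None,fx=5,fy=5,interpolation=cv2.INTER_CUBIC))
E
```

```text
clock: 7.15
position: [499.6, -169.7, 81.7]
tool_rot: [[0.076, 0.997, 0.0], [0.997, -0.076, -0.0], [-0.0, 0.0, -1.0]]
force: [-0.0, 0.3, -3.4]
finger_gap: 15.1
grip_force: 58.5
```

View pics/c2.png

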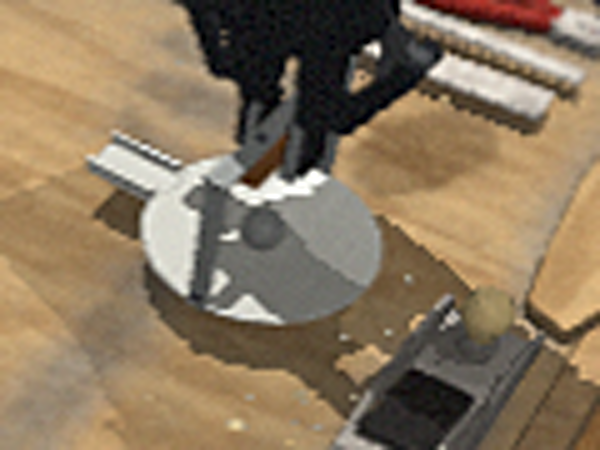

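The plate is off the bench and looks level. The ball at (262,228) is in the middle of the plate. I'll keep lifting.

```bash
python3 -m inch '[{"hand":-1,"tx":0,"ty":0,"tz":0.2,"rx":0,"ry":0,"rz":0},{"hand":-1,"tx":0,"ty":0,"tz":0.6,"rx":0,"ry":0,"rz":0},{"hand":-1,"tx":0,"ty":0,"tz":1.0,"rx":0,"ry":0,"rz":0},{"hand":-1,"tx":0,"ty":0,"tz":1.2,"rx":0,"ry":0,"rz":0},{"hand":-1,"tx":0,"ty":0,"tz":1.4,"rx":0,"ry":0,"rz":0},{"hand":-1,"tx":0,"ty":0,"tz":1.4,"rx":0,"ry":0,"rz":0},{"hand":-1,"tx":0,"ty":0,"tz":1.4,"rx":0,"ry":0,"rz":0},{"hand":-1,"tx":0,"ty":0,"tz":1.2,"rx":0,"ry":0,"rz":0},{"hand":-1,"tx":0,"ty":0,"tz":1.0,"rx":0,"ry":0,"rz":0},{"hand":-1,"tx":0,"ty":0,"tz":0.6,"rx":0,"ry":0,"rz":0}]'
python3 -m inch '[{"hand":-1,"tx":0,"ty":0,"tz":0,"rx":0,"ry":0,"rz":0},{"hand":-1,"tx":0,"ty":0,"tz":0,"rx":0,"ry":0,"rz":0},{"hand":-1,"tx":0,"ty":0,"tz":0,"rx":0,"ry":0,"rz":0},{"hand":-1,"tx":0,"ty":0,"tz":0,"rx":0,"ry":0,"rz":0.01},{"hand":-1,"tx":0,"ty":0,"tz":0,"rx":0,"ry":0,"rz":0.02},{"hand":-1,"tx":0,"ty":0,"tz":0,"rx":0,"ry":0,"rz":0.03},{"hand":-1,"tx":0,"ty":0,"tz":0,"rx":0,"ry":0,"rz":0.04},{"hand":-1,"tx":0,"ty":0,"tz":0,"rx":0,"ry":0,"rz":0.05},{"hand":-1,"tx":0,"ty":0,"tz":0,"rx":0,"ry":0,"rz":0.05},{"hand":-1,"tx":0,"ty":0,"tz":0,"rx":0,"ry":0,"rz":0.05}]'
python3 -m inch '[{"hand":-1,"tx":0,"ty":0,"tz":0,"rx":0,"ry":0,"rz":0.05},{"hand":-1,"tx":0,"ty":0,"tz":0,"rx":0,"ry":0,"rz":0.05},{"hand":-1,"tx":0,"ty":0,"tz":0,"rx":0,"ry":0,"rz":0.05},{"hand":-1,"tx":0,"ty":0,"tz":0,"rx":0,"ry":0,"rz":0.05},{"hand":-1,"tx":0,"ty":0,"tz":0,"rx":0,"ry":0,"rz":0.05},{"hand":-1,"tx":0,"ty":0,"tz":0,"rx":0,"ry":0,"rz":0.05},{"hand":-1,"tx":0,"ty":0,"tz":0,"rx":0,"ry":0,"rz":0.05},{"hand":-1,"tx":0,"ty":0,"tz":0,"rx":0,"ry":0,"rz":0.05},{"hand":-1,"tx":0,"ty":0,"tz":0,"rx":0,"ry":0,"rz":0.05},{"hand":-1,"tx":0,"ty":0,"tz":0,"rx":0,"ry":0,"rz":0.05}]'
python3 -m inch '[{"hand":-1,"tx":0,"ty":0,"tz":0,"rx":0,"ry":0,"rz":0.05},{"hand":-1,"tx":0,"ty":0,"tz":0,"rx":0,"ry":0,"rz":0.05},{"hand":-1,"tx":0,"ty":0,"tz":0,"rx":0,"ry":0,"rz":0.05},{"hand":-1,"tx":0,"ty":0,"tz":0,"rx":0,"ry":0,"rz":0.05},{"hand":-1,"tx":0,"ty":0,"tz":0,"rx":0,"ry":0,"rz":0.05},{"hand":-1,"tx":0,"ty":0,"tz":0,"rx":0,"ry":0,"rz":0.05},{"hand":-1,"tx":0,"ty":0,"tz":0,"rx":0,"ry":0,"rz":0.05},{"hand":-1,"tx":0,"ty":0,"tz":0,"rx":0,"ry":0,"rz":0.05},{"hand":-1,"tx":0,"ty":0,"tz":0,"rx":0,"ry":0,"rz":0.05},{"hand":-1,"tx":0,"ty":0,"tz":0,"rx":0,"ry":0,"rz":0.05}]'
python3 -m inch '[{"hand":-1,"tx":0,"ty":0,"tz":0,"rx":0,"ry":0,"rz":0.05},{"hand":-1,"tx":0,"ty":0,"tz":0,"rx":0,"ry":0,"rz":0.05},{"hand":-1,"tx":0,"ty":0,"tz":0,"rx":0,"ry":0,"rz":0.05},{"hand":-1,"tx":0,"ty":0,"tz":0,"rx":0,"ry":0,"rz":0.05},{"hand":-1,"tx":0,"ty":0,"tz":0,"rx":0,"ry":0,"rz":0.05},{"hand":-1,"tx":0,"ty":0,"tz":0,"rx":0,"ry":0,"rz":0.05},{"hand":-1,"tx":0,"ty":0,"tz":0,"rx":0,"ry":0,"rz":0.05},{"hand":-1,"tx":0,"ty":0,"tz":0,"rx":0,"ry":0,"rz":0.04},{"hand":-1,"tx":0,"ty":0,"tz":0,"rx":0,"ry":0,"rz":0.03},{"hand":-1,"tx":0,"ty":0,"tz":0,"rx":0,"ry":0,"rz":0.02}]'
```

```text
clock: 8.2
position: [499.6, -169.7, 182.4]
tool_rot: [[0.076, 0.997, 0.001], [0.997, -0.076, -0.0], [-0.0, 0.001, -1.0]]
force: [-0.7, 0.7, -3.9]
finger_gap: 14.8
grip_force: 58.6
clock: 9.2
position: [499.5, -169.6, 181.2]
tool_rot: [[-0.177, 0.984, -0.0], [0.984, 0.177, 0.0], [0.0, -0.0, -1.0]]
force: [-0.1, -0.6, -3.8]
finger_gap: 14.9
grip_force: 58.6
clock: 10.2
position: [499.5, -169.6, 181.2]
tool_rot: [[-0.627, 0.779, -0.0], [0.779, 0.627, -0.0], [0.0, -0.0, -1.0]]
force: [-0.2, 0.1, -3.5]
finger_gap: 14.8
grip_force: 58.6
clock: 11.2
position: [499.5, -169.7, 181.2]
tool_rot: [[-0.924, 0.383, -0.0], [0.383, 0.924, 0.0], [0.0, -0.0, -1.0]]
force: [-0.1, 0.1, -2.3]
finger_gap: 15.3
grip_force: 58.6
clock: 12.2
position: [499.5, -169.7, 181.2]
tool_rot: [[-0.999, -0.046, -0.0], [-0.046, 0.999, 0.0], [0.0, 0.0, -1.0]]
force: [0.3, -0.2, -2.7]
finger_gap: 14.7
grip_force: 58.6
```

```bash
python3 -m inch '[{"hand":-1,"tx":0,"ty":0,"tz":0,"rx":0,"ry":0,"rz":0},{"hand":-1,"tx":-0.02,"ty":0.2,"tz":0,"rx":0,"ry":0,"rz":0},{"hand":-1,"tx":-0.04,"ty":0.4,"tz":0,"rx":0,"ry":0,"rz":0},{"hand":-1,"tx":-0.06,"ty":0.6,"tz":0,"rx":0,"ry":0,"rz":0},{"hand":-1,"tx":-0.08,"ty":0.8,"tz":0,"rx":0,"ry":0,"rz":0},{"hand":-1,"tx":-0.1,"ty":1.0,"tz":0,"rx":0,"ry":0,"rz":0.01},{"hand":-1,"tx":-0.12,"ty":1.2,"tz":0,"rx":0,"ry":0,"rz":0.01},{"hand":-1,"tx":-0.14,"ty":1.4,"tz":0,"rx":0,"ry":0,"rz":0},{"hand":-1,"tx":-0.14,"ty":1.4,"tz":0,"rx":0,"ry":0,"rz":0},{"hand":-1,"tx":-0.14,"ty":1.4,"tz":0,"rx":0,"ry":0,"rz":0}]'
python3 -m inch '[{"hand":-1,"tx":-0.14,"ty":1.4,"tz":0,"rx":0,"ry":0,"rz":0},{"hand":-1,"tx":-0.14,"ty":1.4,"tz":0,"rx":0,"ry":0,"rz":0},{"hand":-1,"tx":-0.14,"ty":1.4,"tz":0,"rx":0,"ry":0,"rz":0},{"hand":-1,"tx":-0.14,"ty":1.4,"tz":0,"rx":0,"ry":0,"rz":0},{"hand":-1,"tx":-0.14,"ty":1.4,"tz":0,"rx":0,"ry":0,"rz":0},{"hand":-1,"tx":-0.12,"ty":1.2,"tz":0,"rx":0,"ry":0,"rz":0},{"hand":-1,"tx":-0.1,"ty":1.0,"tz":0,"rx":0,"ry":0,"rz":0},{"hand":-1,"tx":-0.08,"ty":0.8,"tz":0,"rx":0,"ry":0,"rz":0},{"hand":-1,"tx":-0.06,"ty":0.6,"tz":0,"rx":0,"ry":0,"rz":0},{"hand":-1,"tx":-0.04,"ty":0.4,"tz":0,"rx":0,"ry":0,"rz":0}]'
python3 -m inch '[{"hand":-1,"tx":-0.02,"ty":0.2,"tz":0,"rx":0,"ry":0,"rz":0},{"hand":-1,"tx":0,"ty":0,"tz":0,"rx":0,"ry":0,"rz":0},{"hand":-1,"tx":0,"ty":0,"tz":0,"rx":0,"ry":0,"rz":0},{"hand":-1,"tx":0,"ty":0,"tz":-0.2,"rx":0,"ry":0,"rz":0},{"hand":-1,"tx":0,"ty":0,"tz":-0.6,"rx":0,"ry":0,"rz":0},{"hand":-1,"tx":0,"ty":0,"tz":-0.8,"rx":0,"ry":0,"rz":0},{"hand":-1,"tx":0,"ty":0,"tz":-0.6,"rx":0,"ry":0,"rz":0},{"hand":-1,"tx":0,"ty":0,"tz":-0.2,"rx":0,"ry":0,"rz":0},{"hand":-1,"tx":0,"ty":0,"tz":0,"rx":0,"ry":0,"rz":0},{"hand":-1,"tx":0,"ty":0,"tz":0,"rx":0,"ry":0,"rz":0}]'
python3 - <<'E'
from h import *
grab('scene','s3');grab('top','t3');grab('wrist','w3')
a=cv2.imread('pics/s3.png')[195:325,215:375];b=cv2.imread('pics/t3.png')[195:290,200:350]
f=lambda i:cv2.resize(i,(400,int(i.shape[0]*400/i.shape[1])),interpolation=cv2.INTER_CUBIC)
a,b=f(a),f(b);h=max(a.shape[0],b.shape[0])
m=np.zeros((h,800,3),np.uint8);m[:a.shape[0],:400]=a;m[:b.shape[0],400:]=b;print(m.shape)
cv2.imwrite('pics/c3.png',m)
E
```

```text
clock: 13.2
position: [490.9, -84.2, 181.3]
tool_rot: [[-0.998, -0.063, 0.0], [-0.063, 0.998, 0.0], [-0.0, 0.0, -1.0]]
force: [0.9, -0.7, -3.6]
finger_gap: 15.1
grip_force: 58.6
clock: 14.2
position: [480.1, 24.8, 181.3]
tool_rot: [[-0.998, -0.063, 0.0], [-0.063, 0.998, -0.0], [-0.0, -0.0, -1.0]]
force: [-0.9, 0.1, -3.8]
finger_gap: 15.0
grip_force: 58.6
clock: 15.2
position: [480.0, 26.4, 157.4]
tool_rot: [[-0.998, -0.063, 0.0], [-0.063, 0.998, -0.0], [-0.0, -0.0, -1.0]]
force: [0.6, 0.2, -2.9]
finger_gap: 15.2
grip_force: 58.6
(325, 800, 3)
```

View pics/c3.png

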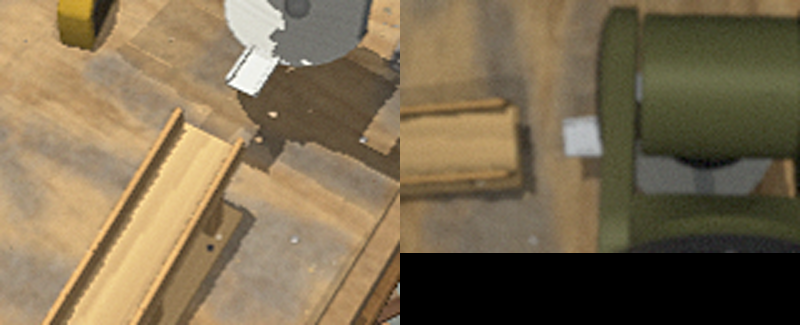

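View pics/w3.png

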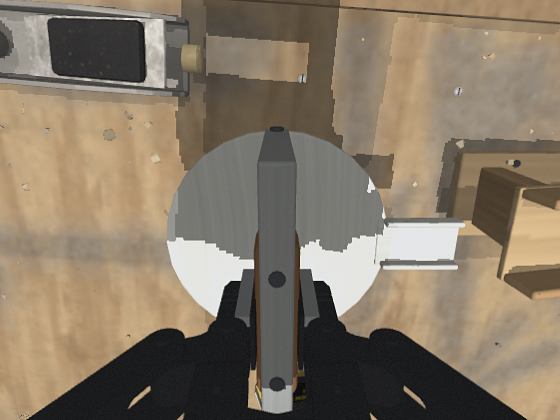

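The scene and top views show the level lip in line with the mouth, a short way back from it. In the wrist view the lip end corners are at about (461,221) and (457,267), and the mouth is at the right edge. I'll enlarge that part.

Run:
```python
from h import *
i=cv2.imread('pics/w3.png')[140:315,360:560];cv2.imwrite('pics/c4.png',cv2.resize(i,(640,560),interpolation=cv2.INTER_CUBIC))
w=load('w3')
# prior model projection
m=np.array([472,164.5,0]);a=np.radians(94);x=np.array([np.cos(a),np.sin(a),0]);y=np.array([-np.sin(a),np.cos(a),0])
for n,(p,q,z) in dict(fL=(0,24,95),fR=(0,-24,95),cL=(0,24,119),cR=(0,-24,119),cLo=(0,30,119),cRo=(0,-30,119)).items():
    u=proj(w,m+x*p+y*q+[0,0,z])[0]; print(n,u.round(1),((u-[360,140])*3.2).round())
```

```text
fL [517.4 195.1] [504. 176.]
fR [501.4 269.6] [452. 415.]
cL [545.8 208.5] [594. 219.]
cR [525.8 290.1] [531. 480.]
cLo [548.5 197.3] [603. 183.]
cRo [523.5 299.5] [523. 510.]
```

View pics/c4.png

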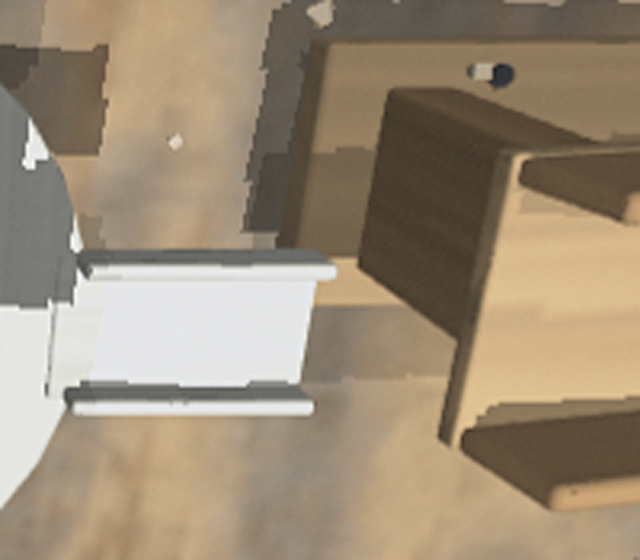

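Enlarged: the mouth floor edge runs (512,155)–(447,442), within about 1 mm of my prior estimate. The lip floor's end runs (315,282)–(300,383). I'll compute the offset.

Run:
```python
from h import *
w=load('w3');P=lambda x,y:(360+x/3.2,140+y/3.2)
A=onz(w,P(512,155),95);B=onz(w,P(447,442),95);m=(A+B)/2
e=A-B;print('mouth',m.round(1),np.linalg.norm(e).round(1),'yaw',90+np.degrees(np.arctan2(e[1],e[0])).round(1))
C=onz(w,P(315,282),110.5);D=onz(w,P(300,383),110.5);l=(C+D)/2
print('lip',l.round(1),'len',np.linalg.norm(C-D).round(1),'dir from tcp',np.degrees(np.arctan2(l[1]-26.4,l[0]-480)),np.hypot(l[1]-26.4,l[0]-480))
s=load('s3')
# lip tip pixel scene, far corner/near corner in c3 left (scale 2.5, origin 215,195)
for p in((228,78),(262,95)):print(onz(s,(215+p[0]/2.5,195+p[1]/2.5),116).round(1))
print(ctrl.observe()['position'].round(1))
```

```text
mouth [473. 165.  95.] 57.9 yaw -86.6
lip [474.3 125.8 110.5] len 19.2 dir from tcp 93.26542080398087 99.56692142245826
[484.8 125.5 116. ]
[453.9 124.8 116. ]
[480.   26.4 157.5]
```

```bash
python3 -m inch '[{"hand":-1,"tx":0,"ty":0.1,"tz":0,"rx":0,"ry":0,"rz":0},{"hand":-1,"tx":-0.02,"ty":0.3,"tz":0,"rx":0,"ry":0,"rz":0},{"hand":-1,"tx":-0.03,"ty":0.5,"tz":0,"rx":0,"ry":0,"rz":0},{"hand":-1,"tx":-0.03,"ty":0.6,"tz":0,"rx":0,"ry":0,"rz":0},{"hand":-1,"tx":-0.03,"ty":0.7,"tz":0,"rx":0,"ry":0,"rz":0},{"hand":-1,"tx":-0.03,"ty":0.7,"tz":0,"rx":0,"ry":0,"rz":0},{"hand":-1,"tx":-0.03,"ty":0.7,"tz":0,"rx":0,"ry":0,"rz":0},{"hand":-1,"tx":-0.03,"ty":0.7,"tz":-0.1,"rx":0,"ry":0,"rz":0},{"hand":-1,"tx":-0.02,"ty":0.6,"tz":-0.1,"rx":0,"ry":0,"rz":0},{"hand":-1,"tx":-0.02,"ty":0.5,"tz":-0.1,"rx":0,"ry":0,"rz":0}]'
python3 -m inch '[{"hand":-1,"tx":-0.02,"ty":0.4,"tz":-0.1,"rx":0,"ry":0,"rz":0},{"hand":-1,"tx":0,"ty":0.2,"tz":-0.1,"rx":0,"ry":0,"rz":0},{"hand":-1,"tx":0,"ty":0.1,"tz":-0.1,"rx":0,"ry":0,"rz":0},{"hand":-1,"tx":0,"ty":0,"tz":0,"rx":0,"ry":0,"rz":0},{"hand":-1,"tx":0,"ty":0,"tz":0,"rx":0,"ry":0,"rz":0},{"hand":-1,"tx":0,"ty":0,"tz":0,"rx":0,"ry":0,"rz":0},{"hand":-1,"tx":0,"ty":0,"tz":0,"rx":0,"ry":0,"rz":0},{"hand":-1,"tx":0,"ty":0,"tz":0,"rx":0,"ry":0,"rz":0},{"hand":-1,"tx":0,"ty":0,"tz":0,"rx":0,"ry":0,"rz":0},{"hand":-1,"tx":0,"ty":0,"tz":0,"rx":0,"ry":0,"rz":0}]'
python3 - <<'E'
from h import *
grab('scene','s5');grab('wrist','w5')
a=cv2.resize(cv2.imread('pics/s5.png')[190:290,250:350],(400,400),interpolation=cv2.INTER_CUBIC)
b=cv2.resize(cv2.imread('pics/w5.png')[140:340,360:560],(400,400),interpolation=cv2.INTER_CUBIC)
cv2.imwrite('pics/c5.png',np.hstack([a,b]))
E
```

```text
clock: 16.35
position: [477.4, 80.9, 154.1]
tool_rot: [[-0.998, -0.063, -0.0], [-0.063, 0.998, 0.0], [0.0, 0.0, -1.0]]
force: [-0.3, -0.6, -2.3]
finger_gap: 15.0
grip_force: 58.6
clock: 17.35
position: [477.3, 87.4, 151.3]
tool_rot: [[-0.998, -0.063, -0.0], [-0.063, 0.998, 0.0], [0.0, 0.0, -1.0]]
force: [0.4, 0.8, -3.2]
finger_gap: 15.0
grip_force: 58.6
```

View pics/c5.png

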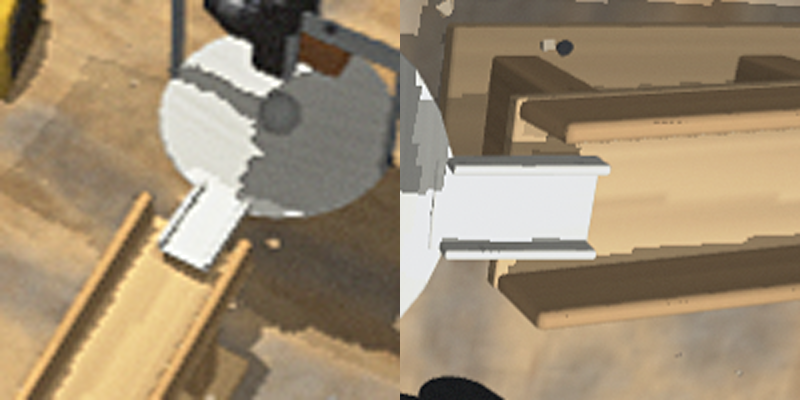

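The final view shows the lip tip inside the mouth, centred between the cheeks and clear of the floor. The ball at (279,113) in the left panel is in the middle of the plate, which is still and level, so I'm handing in.

```bash
python3 -c "
from station import ctrl
print(ctrl.finish_job())"
```

```text
the job is handed in; nothing more can be done
None
```

The job is handed in, no verdict came back: the gripper holds the plate level and still, the ball is in its middle, and the lip tip is about 22 mm inside the chute mouth and clear of the floor and cheeks.

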